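Fasten the box cover with a push rivet

TASK

The cover of the small equipment box still lacks one push rivet. Take the loose rivet from its stand, seat it in the empty hole of the cover until its flange lies on the cover with its centre pin still up, and only then press the pin down flush with the flange so that the rivet spreads and locks. Press slowly and gently - the cover floats on a soft rubber gasket, gives under load and cracks at about 22 N - and leave everything else on the bench alone.

Things in the scene. Friction and masses are not known exactly. Their poses are not given: they have to be found in the camera images.
- tub: Equipment box, a grey plastic tub 130 x 164 x 42 mm, walls 5 mm, (x, y, z) fixed to the bench, with two black cable glands on its -x side. Origin: centre of its underside, on the bench; it may stand at any yaw.
- cover: Grey louvred cover plate, 116 x 150 x 5 mm, floating on a soft gasket: it can sink up to 14 mm straight into the tub and springs back; how far it sinks under the pin's load varies from nothing to 8 mm. Origin: centre of its underside, 49 mm above the bench unloaded (top 54 mm). Three corners carry black rivets already set (28 mm wide, 4 mm high); mid louvres 1.5 mm high. Cracks above 22 N.
- hole (a point): Centre of the empty rivet hole at the fourth corner of the cover, on the cover's top face; z up. Round, through the 5 mm plate, diameter 15.5 mm, free space beneath (so the rivet's shank has 0.75 mm play all round).
- stand: Aluminium block 40 x 110 x 26 mm fixed to the bench, with three blind holes 17 mm wide and 22 mm deep in its top, in a row 36 mm apart along its y axis; the rivet stands in the one at +y, the other two are empty. Origin: centre of its underside.
- rivet: Loose black plastic push rivet standing upright in the stand, 25 to 40 g. Flange 28 mm wide and 4 mm thick; below it a shank 14 mm wide reaching 18 mm down, the last 7 mm tapering to 7 mm. Above the flange the round centre pin, 10 mm wide, stands up 11 to 13 mm; it can be gripped there from above. Origin: on the axis, on the underside of the flange (which lies on the cover when seated); z up along the axis.
- pin (a joint): How far the centre pin has been pushed into the rivet, m: 0 to 0.002 at the start (0 = standing 13 mm above the flange), 0.013 = stop, flush with the flange's top. It slides stiffly: about 12 N keeps it moving slowly and more when pushed fast or when it bumps on its stop; it stays where it is left, and it can be pushed in by mistake if the rivet is rammed while held by the pin.
- pin_top (a point): Centre of the flat top of the centre pin.
- loupe: Bystander: black eye loupe standing on the bench, 39 x 39 x 34 mm. Origin: centre of its underside.
- v_block: Bystander: grey ground V-block, 45 x 40 x 34 mm. Origin: centre of its underside.
- oil_dropper: Bystander: brown dropper bottle with a black cap, 33 x 34 x 102 mm. Origin: centre of its underside.

How it is judged:
On the way, in this order (a step that is already met when the one before it is completed fails the run):
1. the rivet is seated in the empty hole, flange on the cover, pin still up (horizontal distance between rivet and hole below 0.002 m and z of rivet in the frame of hole between -0.002 and 0.002 m and angle between rivet's own z axis and vertical below 0.08 rad and value of joint pin below 0.005 m), for 0.2 s.
2. the pin is pressed flush in the seated rivet (horizontal distance between rivet and hole below 0.002 m and z of rivet in the frame of hole between -0.002 and 0.002 m and value of joint pin above 0.0115 m), for 0.1 s.
At the end, for the whole second after the job is handed in: The rivet is at rest upright in the cover's hole (axis within 2 mm of the hole's, flange within 2 mm of the cover's face, leaning less than 0.08 rad) and its pin is pushed in to within 1.5 mm of flush (all of step 2 and angle between rivet's own z axis and vertical below 0.08 rad and linear speed of rivet below 0.01 m/s); the robot touches nothing.
It fails at once if the pin is pushed in (more than 5 mm) while the rivet is not seated in the hole (value of joint pin above 0.005 m and (horizontal distance between rivet and hole above 0.004 m or z of rivet in the frame of hole above 0.004 m)).
It fails at once if more than 22 N is put on the cover, by the rivet or by the robot (contact force between any of rivet, the arm, the fingers and cover above 22 N).
It fails at once if a bystander (loupe, V-block or dropper bottle) is shifted by more than 20 mm (distance of any of loupe, v_block, oil_dropper from where it was at the start of the episode above 0.02 m).
It also fails if it takes over 45 s, if anything falls off the work surface, if the arm or the gripper's body presses on something with over 40 N, if the wrist force passes 120 N, or if a joint passes its speed limit or range.

ROBOT

A 6-joint arm with a two-finger parallel gripper is mounted at the origin on a cart in front of the work surface, level with it; the furniture and walls round the work are solid. World frame = base frame: x ahead of the robot, y to its left, z up, the work surface at z = 0. Lengths are in m, angles in rad, forces in N, time in s.
With the tool pointing down it reaches from about 0.3 to 0.875 m from the base axis. Payload 4.2 kg.
Tool frame: the origin (TCP) lies midway between the tips of the shut fingers; the grasp point (between the pads) lies 19 mm behind it; z points along the fingers, y is the line along which they close (so a half turn about z gives the same grasp; the last joint's range is limited). The gripper opens to 85 mm and grips with 20 to 120 N. Pads are 22 mm wide; open, the fingers measure 114 mm over their backs; the gripper's body (76 mm by 85 mm) begins 54 mm behind the grasp point. The pads swing forward as they close: fully open they stand 13 mm farther back than shut.
Start: joints at [-1.304, 0.32, 1.565, -0, 1.257, -0.02], TCP at [0.163, -0.552, 0.231] pointing down, gripper open.
Joint ranges: [-3.11, 3.11], [-0.84, 2.01], [0.21, 2.61], [-1.34, 4.49], [0.05, 2.63], [-2.56, 2.56]. Speed limits (rad/s): [2.57, 2.57, 3.14, 3.14, 3.14, 3.14].

INTERFACE

Orientations are given as [roll, pitch, yaw] about the fixed x, y, z axes, in that order (R = Rz(yaw) Ry(pitch) Rx(roll)).
In Python, from workcell import robot gives the robot as it stands. The module is installed in compiled form; this text tells all that it offers.
- The arm moves only by the tool play_rows, never from a script. Its argument "commands" is a list of rows, each an object with "offset": the shift along the tool's x, y, z in cm, a list of three; "rotation": the turn, a rotation vector about the tool's x, y, z in rad, a list of three. In form: [{"offset": [x, y, z], "rotation": [ax, ay, az]}, ...]. A call has 1 to 12 rows; each row shifts and turns the commanded pose from where the row before left it, along the tool's axes as they then stand; what a row does not reach is not made up. A row lasts 1/8 s, in which the tool goes at most 62.5 mm and 10.7 degrees, less where a joint would pass 70% of its speed; a pose out of reach is approached as far as the arm can. A call with a gripper value outside its range is refused whole. "claw" is the finger opening in cm, from 0 to 8.54, set as the call begins (left out, the last holds). The fingers move at their own pace and stop on an object; "grip_force" is the grip in N (left out, the last holds). Time passes only in rows, so rows that do not move let the fingers close. It gives the time, the measured TCP pose, the force, the opening and the grip force at its end, in the units of the state.
- robot.state(): the state, without advancing time (a new reading comes with each control period).
- robot.snapshot(name): name is "side" or "top" or "wrist"; returns a dict with "color" (480x640x3 uint8, blue, green, red), "intrinsics" (3x3 intrinsics, pixels), "R" (3x3) and "t" (3): a world point X has camera coordinates R X + t. Camera axes: x right, y down, z forward; pixel columns grow to the right and rows downward; lengths in m; the calibration is good to about 2 mm. A picture is of the moment at which its call begins. There is no depth.
- robot.finish_job(): hands the job in; it is judged then, once.
The state is a dict: "time_s": time; "joints": joint angles; "qvel": joint speeds; "effort": joint torques, N m; "position": TCP position; "tool_rot": TCP orientation; "wrist_force": force on the tool from outside, world axes, zero at the start; "moment": the same for the moment, N m; "opening": finger opening in m; "grip_force": force on a finger pad.
Only numpy, scipy, OpenCV 4.12 (cv2) and the standard library are available. Lean on these libraries where they do the work, as an engineer would, in place of code of your own. Each camera call takes 0.05 s, during which the arm holds its last target. There are 200 camera calls.

## Working session

There is one attempt and no reset: what is moved stays moved. The work goes in short steps, Python scripts to look and compute and a tool call to move; the robot and the scene stay as the last step left them, time stands still between calls to the robot, and variables do not carry over. Pictures are saved under pics/ and viewed, at most 10 in all, crops included, and the job is handed in when it is done.

Besides the shell and the picture viewer there is one more tool, called after "Call:" as a command line: name --argument value ..., lists and objects as JSON in quotes. play_rows: Moves the arm, as the interface text tells. Its arguments: {"type":"object","properties":{"commands":{"type":"array"},"claw":{"type":"number"},"grip_force":{"type":"number"}},"required":["commands"]}

```bash
mkdir -p pics
python3 - <<'E'
from workcell import robot
import cv2,numpy as np,pickle
d={}
for n in ("top","side"):
    s=robot.snapshot(n);d[n]=s;cv2.imwrite(f"pics/{n}0.png",s["color"])
    print(n,s["intrinsics"].round(1).tolist(),s["R"].round(3).tolist(),s["t"].round(3).tolist())
pickle.dump(d,open("d0.pkl","wb"))
print(robot.state())
E
```

```text
top [[514.8, 0.0, 317.9], [0.0, 514.8, 243.4], [0.0, 0.0, 1.0]] [[-0.017, -1.0, -0.014], [-0.99, 0.019, -0.136], [0.136, 0.011, -0.991]] [-0.056, 0.577, 1.116]
side [[435.6, 0.0, 313.3], [0.0, 435.6, 241.0], [0.0, 0.0, 1.0]] [[-0.881, -0.472, -0.021], [-0.249, 0.501, -0.828], [0.402, -0.725, -0.56]] [0.498, 0.238, 0.618]
{'time_s': 0.1, 'joints': array([-1.30400637e+00,  3.20256228e-01,  1.56558554e+00, -1.08764106e-05,
        1.25736902e+00, -1.99836388e-02]), 'qvel': array([ 2.84065732e-04, -3.88221921e-03, -3.62624695e-03, -9.99478290e-05,
       -4.17168361e-04, -9.29020084e-04]), 'effort': array([ 5.11189137e-04, -4.16409087e+01, -2.34705234e+01,  9.60821438e-06,
        4.93454820e-03,  1.03500466e-05]), 'position': array([ 0.16253774, -0.55110311,  0.23053902]), 'tool_rot': array([-3.13997463e+00, -2.19951141e-05,  2.86776944e-01]), 'wrist_force': array([-0.30484861, -0.78203443, -1.03981637]), 'moment': array([-0.04898458,  0.04673293,  0.01064655]), 'grip_force': 0.0, 'opening': 0.08514899163492592}
```

View pics/top0.png

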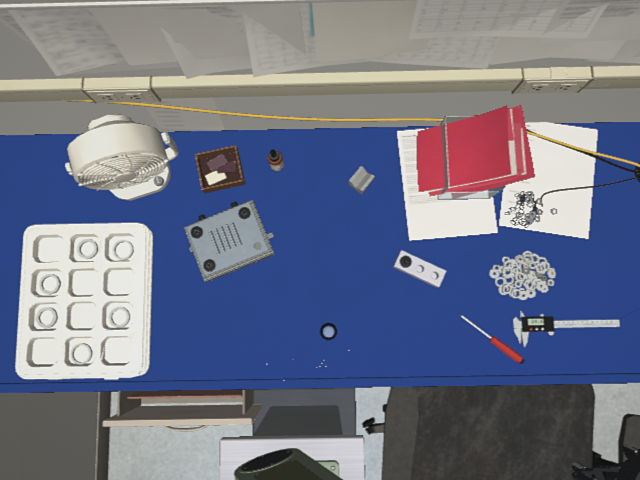

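View pics/side0.png

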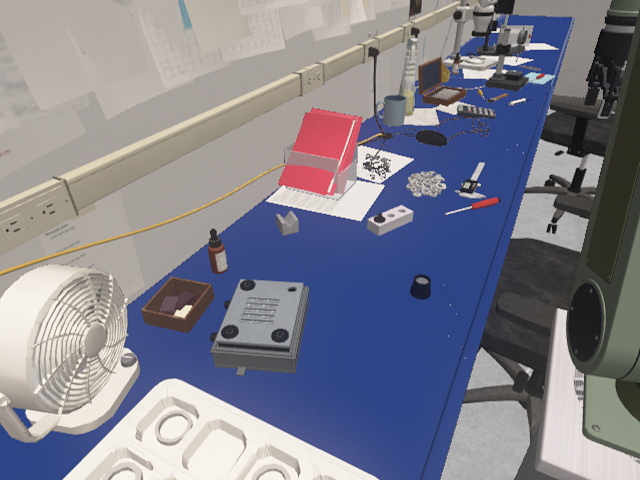

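The top view shows the stand near (420,268) with the rivet at (405,261). The cover's set rivets are at (249,209), (196,232) and (209,266), and the empty hole is near (257,245). The side view agrees: the loupe, V-block and dropper are all well clear of both.

```bash
cat > h.py <<'E'
import cv2,numpy as np
def ray(s,uv,z):
    K,R,t=s["intrinsics"],s["R"],s["t"]
    d=R.T@np.linalg.inv(K)@np.array([uv[0],uv[1],1.]);c=-R.T@t
    return c+d*(z-c[2])/d[2]
def blobs(im,th,amin,amax,roi):
    x0,y0,x1,y1=roi
    m=(im[y0:y1,x0:x1].max(2)<th).astype(np.uint8)
    n,l,st,c=cv2.connectedComponentsWithStats(m)
    return [(c[i]+[x0,y0],st[i,4],st[i,2:4]) for i in range(1,n) if amin<=st[i,4]<=amax]
E
python3 - <<'E'
from h import *
import pickle
s=pickle.load(open("d0.pkl","rb"))["top"];im=s["color"]
for roi,z in (((180,195,280,285),.058),((390,245,450,290),.03)):
    for c,a,wh in blobs(im,70,15,400,roi): print(c.round(1),a,wh,ray(s,c,z).round(4))
v=np.vstack([cv2.resize(im[190:290,180:290],None,fx=5,fy=5,interpolation=2)])
w=cv2.resize(im[240:290,380:455],None,fx=3.3,fy=3.3)
v=cv2.copyMakeBorder(v,0,0,0,250,0);v[:w.shape[0],550:550+w.shape[1]]=w[:, :250]
cv2.imwrite("pics/crop.png",v)
E
```

```text
[233.8 204.1] 27 [7 6] [0.6659 0.1194 0.058 ]
[243.9 212.5] 90 [11 12] [0.6465 0.0967 0.058 ]
[201.4 217.2] 27 [7 6] [0.6376 0.1916 0.058 ]
[196.2 231.9] 86 [11 11] [0.6046 0.2029 0.058 ]
[209.1 265. ] 89 [11 11] [0.5304 0.1733 0.058 ]
[405.4 261.2] 88 [10 11] [ 0.5334 -0.2624  0.03  ]
```

View pics/crop.png

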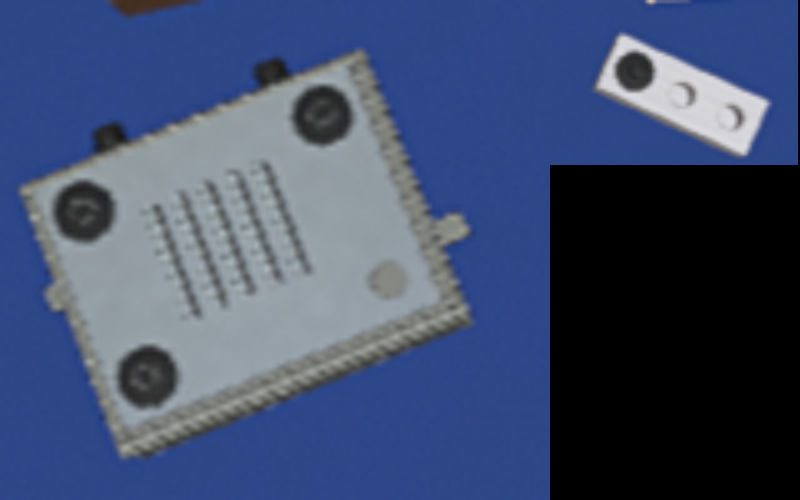

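Call:
play_rows --commands '[{"offset": [5.4,-2.2,0],"rotation": [0,0,0]},{"offset": [5.4,-2.2,0],"rotation": [0,0,0]},{"offset": [5.4,-2.2,0],"rotation": [0,0,0]},{"offset": [5.4,-2.2,0],"rotation": [0,0,0]},{"offset": [5.4,-2.2,1],"rotation": [0,0,0]},{"offset": [5.4,-2.2,2],"rotation": [0,0,0]},{"offset": [5.4,-2.2,2],"rotation": [0,0,0]},{"offset": [5.4,-2,2],"rotation": [0,0,0]},{"offset": [0,0,0],"rotation": [0,0,0]},{"offset": [0,0,0],"rotation": [0,0,0]}]'

```text
time_s: 1.35
position: [0.5274, -0.2625, 0.161]
tool_rot: [-3.141, 0.001, 0.287]
wrist_force: [0.1, -0.8, 1.3]
opening: 0.0853
grip_force: 0.0
```

Run:
```python
from workcell import robot
import cv2,pickle
s=robot.snapshot("wrist");s["st"]=robot.state();pickle.dump(s,open("w1.pkl","wb"));cv2.imwrite("pics/w1.png",s["color"])
print(s["R"].round(3).tolist(),(-s["R"].T@s["t"]).round(3),s["st"]["position"],s["st"]["tool_rot"],s["st"]["wrist_force"])
```

```text
[[0.283, -0.959, -0.001], [-0.921, -0.271, 0.281], [-0.27, -0.079, -0.96]] [ 0.596 -0.242  0.305] [ 0.52716886 -0.26301786  0.16148562] [3.14129402e+00 4.55891547e-04 2.86272734e-01] [ 0.127781   -0.62597025  0.38945748]
```

View pics/w1.png

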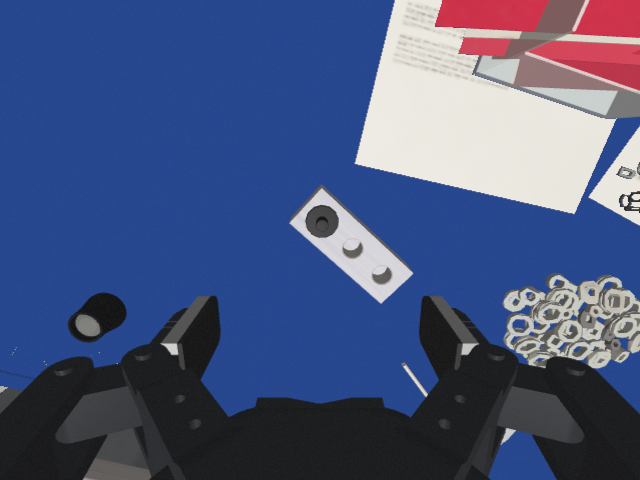

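The wrist view shows the rivet flange around (322,221), with the pin top inside it, between the open fingers and ahead of them.

```bash
cat >> h.py <<'E'
def tool_delta(st,p):
    from scipy.spatial.transform import Rotation as Ro
    return Ro.from_euler("xyz",st["tool_rot"]).as_matrix().T@(np.asarray(p)-st["position"])*100
E
python3 - <<'E'
from h import *
import pickle
s=pickle.load(open("w1.pkl","rb"));im=s["color"]
x0,y0,x1,y1=roi=(285,185,360,260)
for c,a,wh in blobs(im,100,200,3000,roi):
    p=ray(s,c,.029);print(c,a,wh,p,tool_delta(s["st"],p))
g=im[205:240,305:340].max(2)
for r in g[::2,::2]: print(*r)
E
```

```text
[321.56585366 220.90121951] 820 [32 33] [ 0.53447884 -0.26221935  0.029     ] [ 0.7298361   0.12585974 13.24826915]
145 217 216 215 217 218 208 126 61 94 142 216 217 216 218 216 215 207
215 218 218 216 121 51 60 69 70 68 66 57 59 185 216 217 217 215
217 215 217 90 68 72 73 71 71 71 69 71 68 54 155 216 216 216
215 215 89 69 72 72 71 73 72 71 69 71 69 68 59 132 217 216
217 158 72 74 74 74 73 72 72 71 72 71 70 69 69 73 217 217
219 52 73 76 75 73 74 74 73 71 73 70 70 69 68 66 152 217
208 65 74 73 76 75 71 30 29 30 48 72 70 69 69 68 73 218
156 76 75 77 76 75 36 23 27 27 24 52 71 71 71 69 63 219
110 74 76 76 76 70 26 66 69 68 59 39 72 71 70 70 70 218
191 78 76 75 74 71 67 73 73 69 69 53 72 70 70 69 80 221
203 74 77 77 77 71 75 76 74 74 69 65 74 72 69 68 93 219
209 65 78 75 76 72 78 75 75 73 72 59 73 71 72 71 127 217
218 153 77 76 77 76 60 76 74 73 71 61 74 71 71 81 214 216
218 217 120 78 77 78 76 74 67 64 74 73 73 73 72 185 218 215
219 217 218 54 78 77 76 76 76 74 74 75 72 73 149 218 221 219
215 218 218 217 158 65 80 77 74 76 75 74 76 213 217 216 218 221
177 215 218 218 218 214 203 99 128 128 125 216 218 220 217 217 217 218
144 157 215 218 220 219 217 218 214 214 215 215 220 219 219 217 217 218
```

Call:
play_rows --commands '[{"offset": [2.1,-5,-0.4],"rotation": [0,0,0]},{"offset": [2.1,-5,-0.4],"rotation": [0,0,0]},{"offset": [2.1,-5,-0.4],"rotation": [0,0,0]},{"offset": [2.1,-5,-0.4],"rotation": [0,0,0]},{"offset": [2.2,-5,-0.4],"rotation": [0,0,0]},{"offset": [2.2,-5.3,-0.5],"rotation": [0,0,0]},{"offset": [0,0,0],"rotation": [0,0,0]},{"offset": [0,0,0],"rotation": [0,0,0]},{"offset": [0,0,0],"rotation": [0,0,0]}]'

```text
time_s: 2.52
position: [0.5646, 0.0625, 0.1864]
tool_rot: [3.141, 0.0, 0.284]
wrist_force: [-0.3, -0.1, 0.1]
opening: 0.0854
grip_force: 0.0
```

Run:
```python
from workcell import robot
import cv2,pickle
from h import *
s=robot.snapshot("wrist");s["st"]=robot.state();pickle.dump(s,open("w2.pkl","wb"));cv2.imwrite("pics/w2.png",s["color"])
print(s["st"]["position"],s["st"]["tool_rot"],s["st"]["joints"].round(2))
for c,a,wh in blobs(s["color"],100,200,3000,(0,0,640,300)):
    print(c.round(1),a,wh,ray(s,c,.057).round(4))
```

```text
[0.56467445 0.06260629 0.18638005] [3.14124329e+00 1.73853200e-04 2.84230313e-01] [ 0.09  0.34  1.65 -0.    1.15  1.38]
[267.2  10.3] 1662 [126  23] [0.7073 0.1421 0.057 ]
[282.9  75.9] 306 [23 18] [0.6696 0.121  0.057 ]
[187.2  85.4] 309 [24 18] [0.6435 0.1876 0.057 ]
[613.4  98.6] 476 [57 31] [ 0.7238 -0.1208  0.057 ]
[306.1 115.7] 886 [36 39] [0.6478 0.0971 0.057 ]
[157.8 129.8] 1016 [37 38] [0.6062 0.2037 0.057 ]
[179.2 230.4] 705 [34 32] [0.5315 0.1745 0.057 ]
```

View pics/w2.png

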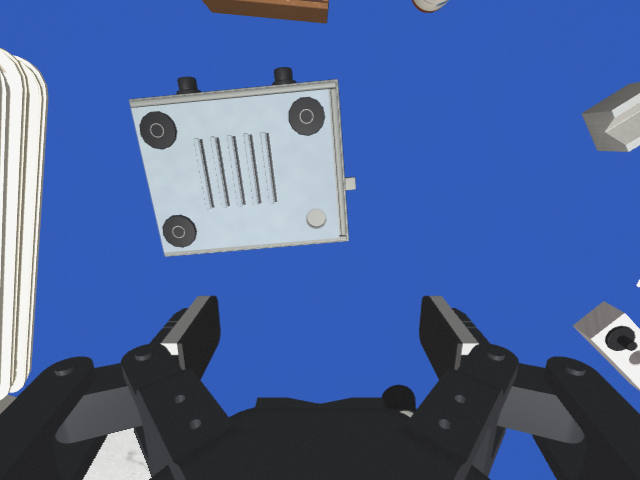

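The hole shows as a grey disc at about (316,217). I'll fit its rim next.

Run:
```python
from h import *
import pickle
s=pickle.load(open("w2.pkl","rb"));im=s["color"]
r=im[200:236,298:334].astype(int)
print(r[3::4,3::4].tolist()[3:6])
cov=np.median(r[:6].reshape(-1,3),0);print(cov)
m=(np.abs(r-cov).sum(2)>50).astype(np.uint8)
n,l,st,c=cv2.connectedComponentsWithStats(m)
for i in range(1,n):
  if st[i,4]>60:
    cn=cv2.findContours((l==i).astype(np.uint8),cv2.RETR_EXTERNAL,cv2.CHAIN_APPROX_NONE)[0][0]
    e=cv2.fitEllipse(cn);u=np.array(e[0])+[298,200];p=ray(s,u,.054)
    print(c[i]+[298,200],st[i],e,p,tool_delta(s["st"],p))
```

```text
[[[218, 207, 192], [215, 204, 190], [188, 194, 191], [188, 195, 192], [189, 195, 193], [189, 195, 192], [189, 189, 182], [219, 209, 194], [217, 207, 191]], [[218, 208, 194], [213, 202, 189], [188, 194, 191], [188, 195, 192], [188, 194, 193], [190, 195, 194], [147, 149, 145], [217, 208, 193], [218, 207, 192]], [[219, 208, 194], [218, 209, 195], [140, 143, 140], [189, 195, 194], [189, 195, 193], [190, 196, 194], [192, 186, 176], [216, 206, 192], [217, 207, 193]]]
[217. 206. 192.]
[315.06306306 221.36936937] [  8   9  21  20 111] ((17.834735870361328, 18.030120849609375), (18.840059280395508, 19.45745086669922), 80.74483489990234) [0.57280551 0.06787554 0.054     ] [ 0.93054348 -0.28239824 13.2377456 ]
```

Call:
play_rows --commands '[{"offset": [-2,5,0],"rotation": [0,0,0]},{"offset": [-2,5,0],"rotation": [0,0,0]},{"offset": [-2,5,0],"rotation": [0,0,0]},{"offset": [-2,5,0],"rotation": [0,0,0]},{"offset": [-2,5.1,2],"rotation": [0,0,0]},{"offset": [-2,5.2,3],"rotation": [0,0,0]},{"offset": [0,0,3],"rotation": [0,0,0]},{"offset": [0,0,0],"rotation": [0,0,0]},{"offset": [0,0,0],"rotation": [0,0,0]},{"offset": [0,0,0],"rotation": [0,0,0]}]' --claw 3.5

```text
time_s: 3.82
position: [0.5364, -0.2595, 0.1083]
tool_rot: [3.139, -0.002, 0.288]
wrist_force: [-0.1, 0.1, 0.8]
opening: 0.0352
grip_force: 0.0
```

Run:
```python
from workcell import robot
import cv2,pickle
from h import *
s=robot.snapshot("wrist");st=robot.state();cv2.imwrite("pics/w3.png",s["color"])
print(st["position"],st["tool_rot"],st["opening"],st["wrist_force"],tool_delta(st,[.5345,-.2622,.031]))
for c,a,wh in blobs(s["color"],100,200,4000,(240,150,400,330)):
    p=ray(s,c,.0295);print(c.round(1),a,wh,p.round(4),tool_delta(st,p))
```

```text
[ 0.53635025 -0.25933504  0.10821376] [ 3.13963886e+00 -1.94079247e-03  2.87744498e-01] 0.03475449294950216 [0.47724234 0.02288129 0.54145088] [-0.27370764  0.20712361  7.7212787 ]
[341.8 238.9] 614 [115  76] [ 0.5475 -0.2724  0.0295] [0.67980208 1.55397241 7.8757613 ]
[322.2 252.2] 1174 [39 39] [ 0.5345 -0.2623  0.0295] [-0.27624134  0.21244691  7.87128475]
[374.7 307.5] 1644 [52 53] [ 0.5047 -0.311   0.0295] [-4.51667837  4.03542008  7.87052422]
[262.9 309. ] 1540 [42 46] [ 0.4806 -0.2333  0.0295] [-4.6237061  -4.09928918  7.85442296]
```

View pics/w3.png

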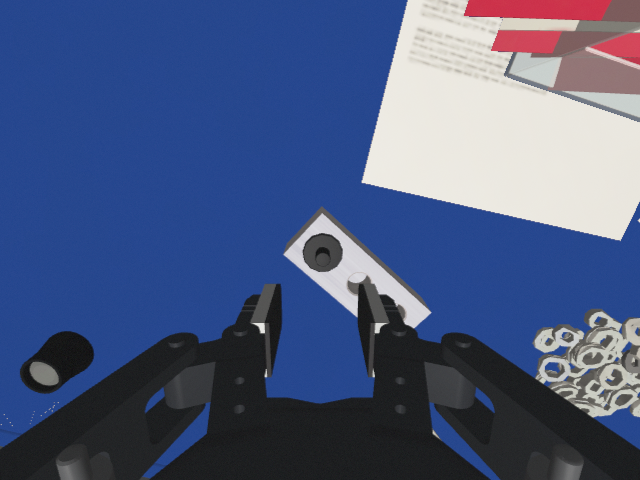

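The flange at (322,252) agrees with the earlier measurement. I'll centre on it, descend, then close.

Call:
play_rows --commands '[{"offset": [-0.27,0.21,2],"rotation": [0,0,0]},{"offset": [0,0,2.5],"rotation": [0,0,0]},{"offset": [0,0,2],"rotation": [0,0,0]},{"offset": [0,0,0.8],"rotation": [0,0,0]},{"offset": [0,0,0.3],"rotation": [0,0,0]},{"offset": [0,0,0],"rotation": [0,0,0]},{"offset": [0,0,0],"rotation": [0,0,0]},{"offset": [0,0,0],"rotation": [0,0,0]}]'

```text
time_s: 4.88
position: [0.5338, -0.2624, 0.0312]
tool_rot: [3.141, -0.001, 0.287]
wrist_force: [0.3, -0.8, 1.0]
opening: 0.0349
grip_force: 0.0
```

Call:
play_rows --commands '[{"offset": [0,0,0],"rotation": [0,0,0]},{"offset": [0,0,0],"rotation": [0,0,0]},{"offset": [0,0,0],"rotation": [0,0,0]},{"offset": [0,0,0],"rotation": [0,0,0]},{"offset": [0,0,0],"rotation": [0,0,0]},{"offset": [0,0,0],"rotation": [0,0,0]}]' --claw 0 --grip_force 30

```text
time_s: 5.62
position: [0.5336, -0.2623, 0.0309]
tool_rot: [3.141, -0.0, 0.287]
wrist_force: [-0.8, 0.8, 4.2]
opening: 0.0084
grip_force: 29.4
```

Call:
play_rows --commands '[{"offset": [0,0,-1],"rotation": [0,0,0]},{"offset": [0,0,-2],"rotation": [0,0,0]},{"offset": [0,0,-4],"rotation": [0,0,0]},{"offset": [0,0,-5],"rotation": [0,0,0]},{"offset": [0,0,0],"rotation": [0,0,0]},{"offset": [0,0,0],"rotation": [0,0,0]}]'

```text
time_s: 6.38
position: [0.533, -0.262, 0.1504]
tool_rot: [-3.141, 0.001, 0.287]
wrist_force: [-1.0, 0.0, -0.5]
opening: 0.0081
grip_force: 29.3
```

Run:
```python
from workcell import robot
import cv2,pickle
from h import *
s=robot.snapshot("wrist");q=robot.snapshot("side");st=robot.state();s["st"]=st;pickle.dump((s,q),open("w4.pkl","wb"))
print(st["position"],st["tool_rot"],st["opening"],st["wrist_force"],st["grip_force"])
p=q["intrinsics"]@(q["R"]@st["position"]+q["t"]);u,v=(p[:2]/p[2]).astype(int);print(u,v)
c=cv2.resize(q["color"][v-60:v+60,u-60:u+60],(480,480),interpolation=2)
w=s["color"][180:420,240:400];w=cv2.resize(w,(320,480))
cv2.imwrite("pics/w4.png",np.hstack([w,c]))
```

```text
[ 0.53256183 -0.26173661  0.14913226] [-3.13936849e+00  2.34745443e-03  2.86777796e-01] 0.008028334886453967 [ 0.32185103  0.09991645 -1.58627655] 29.293247759342194
382 171
```

View pics/w4.png

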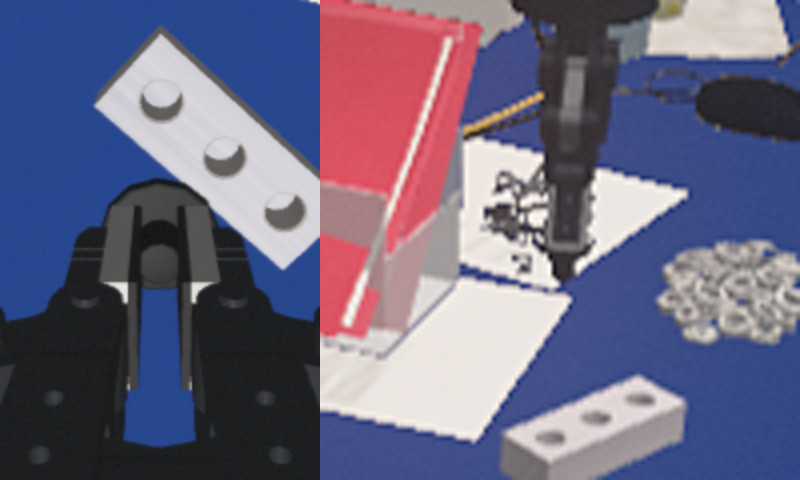

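The rivet is held upright by its pin, centred between the pads in the wrist crop at about (160,235), and the stand hole is empty. I'll carry it over the hole.

Call:
play_rows --commands '[{"offset": [0.8,-2,0],"rotation": [0,0,0]},{"offset": [1.8,-4,0],"rotation": [0,0,0]},{"offset": [1.8,-4,0],"rotation": [0,0,0]},{"offset": [1.8,-4,0],"rotation": [0,0,0]},{"offset": [1.8,-4,0],"rotation": [0,0,0]},{"offset": [1.8,-4,0],"rotation": [0,0,0]},{"offset": [1.8,-4,0.5],"rotation": [0,0,0]},{"offset": [0.9,-2.5,1],"rotation": [0,0,0]},{"offset": [0.6,-2,2],"rotation": [0,0,0]},{"offset": [0,0,1.5],"rotation": [0,0,0]},{"offset": [0,0,0],"rotation": [0,0,0]},{"offset": [0,0,0],"rotation": [0,0,0]}]'

```text
time_s: 7.98
position: [0.5731, 0.0668, 0.101]
tool_rot: [3.141, -0.0, 0.286]
wrist_force: [0.5, 0.3, -0.4]
opening: 0.0077
grip_force: 29.3
```

Run:
```python
from workcell import robot
import cv2,pickle
from h import *
s=robot.snapshot("wrist");sts=[robot.state()]
q=robot.snapshot("side");sts.append(robot.state());t=robot.snapshot("top");sts.append(robot.state())
for st in sts: print(st["position"],st["tool_rot"],st["wrist_force"],st["opening"])
print(tool_delta(st,[.5722,.0677,.059]))
pickle.dump((s,q,t,sts),open("w5.pkl","wb"))
p=q["intrinsics"]@(q["R"]@np.array([.573,.068,.07])+q["t"]);u,v=(p[:2]/p[2]).astype(int)
c=cv2.resize(q["color"][v-40:v+40,u-40:u+40],(480,480),interpolation=2)
w=s["color"][140:380,240:400];w=cv2.resize(w,(320,480))
cv2.imwrite("pics/w5.png",np.hstack([w,c]))
```

```text
[0.5733329  0.06669902 0.10128046] [ 3.14122942e+00 -1.09011905e-03  2.85722521e-01] [ 0.74496661 -0.25971193 -0.67219425] 0.007815146315355558
[0.57343574 0.06667333 0.10141002] [ 3.14115318e+00 -1.41454210e-03  2.85740155e-01] [-0.5234655  -1.56288355 -0.55484496] 0.008179801389213448
[0.57336987 0.06673757 0.10140624] [ 3.14119529e+00 -1.37895668e-03  2.85742643e-01] [ 0.672834   -0.08569996  0.13129121] 0.007957409363692807
[-0.09096296 -0.12700064  4.24045224]
```

View pics/w5.png

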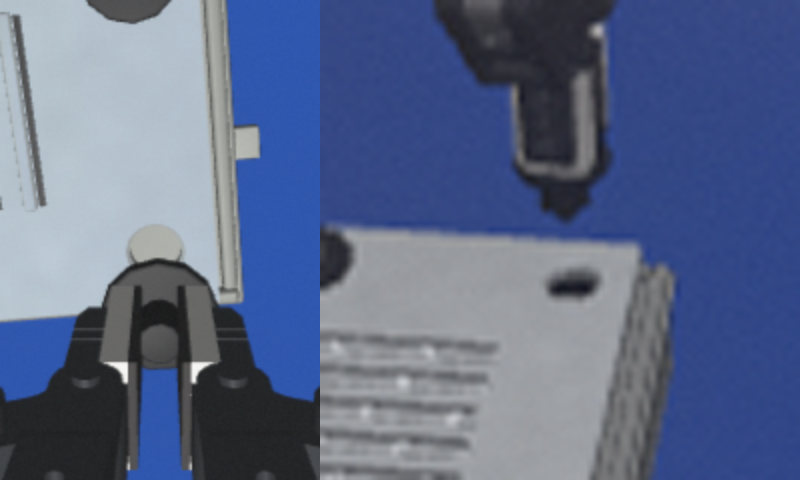

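The rivet hangs above the hole with its tip clear, and the hole is just behind the flange in the wrist crop at (157,245). I'll centre it and lower until the taper is in the hole.

Call:
play_rows --commands '[{"offset": [-0.09,-0.13,1],"rotation": [0,0,0]},{"offset": [0,0,0.7],"rotation": [0,0,0]},{"offset": [0,0,0.4],"rotation": [0,0,0]},{"offset": [0,0,0.3],"rotation": [0,0,0]},{"offset": [0,0,0.3],"rotation": [0,0,0]},{"offset": [0,0,0.2],"rotation": [0,0,0]},{"offset": [0,0,0],"rotation": [0,0,0]},{"offset": [0,0,0],"rotation": [0,0,0]}]'

```text
time_s: 9.12
position: [0.5718, 0.0683, 0.0718]
tool_rot: [3.141, -0.0, 0.287]
wrist_force: [-0.7, -0.1, 0.1]
opening: 0.0079
grip_force: 29.3
```

Run:
```python
from workcell import robot
from h import *
st=robot.state();print(st["position"],st["tool_rot"],st["wrist_force"],st["opening"],tool_delta(st,[.5722,.0677,.059]))
```

```text
[0.57177045 0.06831745 0.07177712] [ 3.14143814e+00 -2.56387059e-04  2.86820886e-01] [-0.74930997 -0.10258595  0.0569494 ] 0.007895083264020861 [0.02340453 0.07117717 1.27772949]
```

No contact force yet. I'll make the small correction and go down slowly.

Call:
play_rows --commands '[{"offset": [0.02,0.06,0.1],"rotation": [0,0,0]},{"offset": [0,0,0.1],"rotation": [0,0,0]},{"offset": [0,0,0.1],"rotation": [0,0,0]},{"offset": [0,0,0],"rotation": [0,0,0]},{"offset": [0,0,0],"rotation": [0,0,0]}]'

```text
time_s: 9.75
position: [0.572, 0.0678, 0.0686]
tool_rot: [3.142, 0.0, 0.287]
wrist_force: [-0.3, -0.7, -0.3]
opening: 0.0075
grip_force: 29.3
```

Still free, with the shank now entering its full width.

Call:
play_rows --commands '[{"offset": [0,0,0.1],"rotation": [0,0,0]},{"offset": [0,0,0.1],"rotation": [0,0,0]},{"offset": [0,0,0.1],"rotation": [0,0,0]},{"offset": [0,0,0],"rotation": [0,0,0]}]'

```text
time_s: 10.25
position: [0.5719, 0.0678, 0.0655]
tool_rot: [3.142, 0.0, 0.287]
wrist_force: [1.2, -0.9, -0.5]
opening: 0.0082
grip_force: 29.3
```

Call:
play_rows --commands '[{"offset": [0,0,0.1],"rotation": [0,0,0]},{"offset": [0,0,0.1],"rotation": [0,0,0]},{"offset": [0,0,0.1],"rotation": [0,0,0]},{"offset": [0,0,0.1],"rotation": [0,0,0]},{"offset": [0,0,0],"rotation": [0,0,0]}]'

```text
time_s: 10.88
position: [0.572, 0.0678, 0.0616]
tool_rot: [3.142, 0.0, 0.287]
wrist_force: [-0.3, 0.6, -0.3]
opening: 0.0082
grip_force: 29.3
```

Call:
play_rows --commands '[{"offset": [0,0,0.1],"rotation": [0,0,0]},{"offset": [0,0,0.05],"rotation": [0,0,0]},{"offset": [0,0,0],"rotation": [0,0,0]}]'

```text
time_s: 11.25
position: [0.572, 0.0678, 0.0601]
tool_rot: [3.141, 0.0, 0.287]
wrist_force: [-0.0, 0.1, -0.1]
opening: 0.008
grip_force: 29.3
```

Call:
play_rows --commands '[{"offset": [0,0,0.05],"rotation": [0,0,0]},{"offset": [0,0,0.05],"rotation": [0,0,0]},{"offset": [0,0,0],"rotation": [0,0,0]}]'

```text
time_s: 11.62
position: [0.572, 0.0678, 0.0591]
tool_rot: [3.142, 0.0, 0.287]
wrist_force: [0.3, 0.8, 0.3]
opening: 0.008
grip_force: 29.3
```

Call:
play_rows --commands '[{"offset": [0,0,0.05],"rotation": [0,0,0]},{"offset": [0,0,0],"rotation": [0,0,0]}]'

```text
time_s: 11.88
position: [0.5721, 0.0678, 0.0589]
tool_rot: [3.141, -0.0, 0.287]
wrist_force: [-0.5, -0.0, 1.7]
opening: 0.0079
grip_force: 29.5
```

Call:
play_rows --commands '[{"offset": [0,0,0],"rotation": [0,0,0]},{"offset": [0,0,0],"rotation": [0,0,0]},{"offset": [0,0,0],"rotation": [0,0,0]},{"offset": [0,0,-1],"rotation": [0,0,0]},{"offset": [0,0,-2],"rotation": [0,0,0]},{"offset": [0,0,-2],"rotation": [0,0,0]},{"offset": [0,0,0],"rotation": [0,0,0]}]' --claw 3

```text
time_s: 12.75
position: [0.5734, 0.0679, 0.1107]
tool_rot: [3.141, -0.005, 0.287]
wrist_force: [0.0, 0.3, -0.2]
opening: 0.0298
grip_force: 0.0
```

Run:
```python
from workcell import robot
from h import *
s=robot.snapshot("wrist");q=robot.snapshot("side");st=robot.state()
print(st["position"],st["tool_rot"],st["wrist_force"],st["opening"])
for c,a,wh in blobs(s["color"],110,300,4000,(240,150,400,350)):
    p=ray(s,c,.0575);print(c.round(1),a,wh,p.round(4),tool_delta(st,p))
p=q["intrinsics"]@(q["R"]@np.array([.573,.068,.06])+q["t"]);u,v=(p[:2]/p[2]).astype(int)
c=cv2.resize(q["color"][v-40:v+40,u-40:u+40],(480,480),interpolation=2)
w=cv2.resize(s["color"][150:390,240:400],(320,480))
cv2.imwrite("pics/w6.png",np.hstack([w,c]))
```

```text
[0.57184882 0.06779169 0.10862918] [ 3.14150048e+00 -4.72943024e-05  2.86793951e-01] [-0.39913145 -0.20177611  0.13455765] 0.029845492947595642
[318.9 261.9] 1476 [45 43] [0.573  0.0681 0.0575] [1.15441271e-01 4.87013951e-03 5.11292405e+00]
[265.6 320.4] 2452 [48 67] [0.5244 0.09   0.0575] [-3.92092783 -3.47155496  5.11241271]
[373.2 320.5] 2453 [48 67] [0.5441 0.0227 0.0575] [-3.94008612  3.53658319  5.11305778]
```

View pics/w6.png

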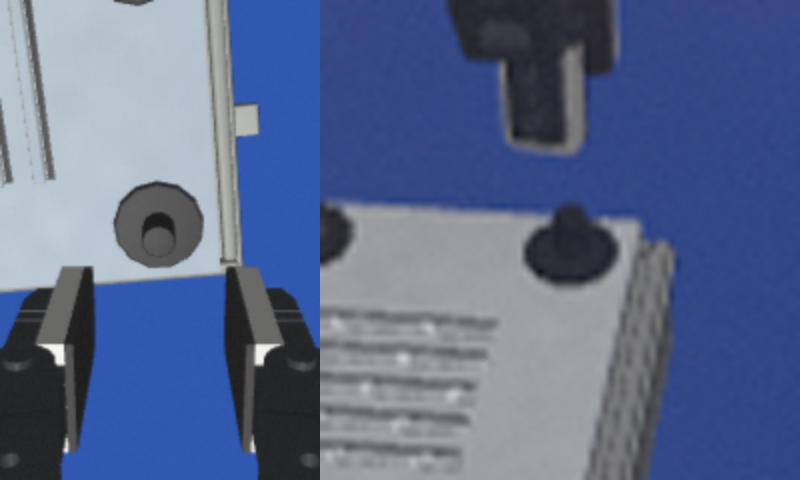

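The rivet is seated: the flange lies flat on the cover, centred at (.5730,.0681), with the pin up. I'll shut the fingers and come down over the pin.

Call:
play_rows --commands '[{"offset": [0.12,0,0],"rotation": [0,0,0]},{"offset": [0,0,0],"rotation": [0,0,0]},{"offset": [0,0,0],"rotation": [0,0,0]},{"offset": [0,0,0],"rotation": [0,0,0]},{"offset": [0,0,1],"rotation": [0,0,0]},{"offset": [0,0,1.2],"rotation": [0,0,0]},{"offset": [0,0,0.8],"rotation": [0,0,0]},{"offset": [0,0,0.3],"rotation": [0,0,0]},{"offset": [0,0,0.1],"rotation": [0,0,0]},{"offset": [0,0,0],"rotation": [0,0,0]},{"offset": [0,0,0],"rotation": [0,0,0]}]' --claw 0

```text
time_s: 14.22
position: [0.5734, 0.0682, 0.075]
tool_rot: [3.141, -0.001, 0.287]
wrist_force: [0.7, 0.2, 1.0]
opening: -0.0001
grip_force: 0.0
```

Call:
play_rows --commands '[{"offset": [0,0,0.05],"rotation": [0,0,0]},{"offset": [0,0,0.05],"rotation": [0,0,0]},{"offset": [0,0,0.05],"rotation": [0,0,0]},{"offset": [0,0,0],"rotation": [0,0,0]}]'

```text
time_s: 14.72
position: [0.5731, 0.0681, 0.0731]
tool_rot: [3.142, 0.0, 0.287]
wrist_force: [-0.2, 0.0, 1.1]
opening: 0.0004
grip_force: 0.0
```

Call:
play_rows --commands '[{"offset": [0,0,0.05],"rotation": [0,0,0]},{"offset": [0,0,0.05],"rotation": [0,0,0]},{"offset": [0,0,0.05],"rotation": [0,0,0]},{"offset": [0,0,0.05],"rotation": [0,0,0]}]'

```text
time_s: 15.22
position: [0.5732, 0.0681, 0.0711]
tool_rot: [3.142, -0.0, 0.287]
wrist_force: [0.4, 0.2, 0.1]
opening: 0.0002
grip_force: 0.0
```

Call:
play_rows --commands '[{"offset": [0,0,0.04],"rotation": [0,0,0]},{"offset": [0,0,0.04],"rotation": [0,0,0]}]'

```text
time_s: 15.48
position: [0.5732, 0.0682, 0.0705]
tool_rot: [3.141, -0.0, 0.287]
wrist_force: [-0.9, -0.9, 2.3]
opening: 0.0003
grip_force: 1.1
```

Call:
play_rows --commands '[{"offset": [0,0,0.04],"rotation": [0,0,0]},{"offset": [0,0,0.04],"rotation": [0,0,0]}]'

```text
time_s: 15.72
position: [0.5732, 0.0681, 0.0698]
tool_rot: [3.141, -0.0, 0.287]
wrist_force: [-0.7, -0.3, 3.2]
opening: -0.0
grip_force: 1.6
```

Call:
play_rows --commands '[{"offset": [0,0,0.04],"rotation": [0,0,0]},{"offset": [0,0,0.04],"rotation": [0,0,0]}]'

```text
time_s: 15.98
position: [0.5732, 0.0681, 0.069]
tool_rot: [3.141, -0.0, 0.287]
wrist_force: [-1.7, -0.5, 4.0]
opening: 0.0
grip_force: 2.2
```

Call:
play_rows --commands '[{"offset": [0,0,0.05],"rotation": [0,0,0]},{"offset": [0,0,0.05],"rotation": [0,0,0]},{"offset": [0,0,0.05],"rotation": [0,0,0]},{"offset": [0,0,0.05],"rotation": [0,0,0]}]'

```text
time_s: 16.48
position: [0.5732, 0.0681, 0.0672]
tool_rot: [3.141, -0.0, 0.287]
wrist_force: [-1.2, -0.0, 7.4]
opening: -0.0002
grip_force: 3.5
```

Call:
play_rows --commands '[{"offset": [0,0,0.05],"rotation": [0,0,0]},{"offset": [0,0,0.05],"rotation": [0,0,0]},{"offset": [0,0,0.05],"rotation": [0,0,0]},{"offset": [0,0,0.05],"rotation": [0,0,0]}]'

```text
time_s: 16.98
position: [0.5733, 0.0681, 0.0656]
tool_rot: [3.141, -0.0, 0.287]
wrist_force: [-2.1, -0.6, 10.0]
opening: -0.0003
grip_force: 4.7
```

Call:
play_rows --commands '[{"offset": [0,0,0.04],"rotation": [0,0,0]},{"offset": [0,0,0.04],"rotation": [0,0,0]},{"offset": [0,0,0.04],"rotation": [0,0,0]},{"offset": [0,0,0.04],"rotation": [0,0,0]}]'

```text
time_s: 17.48
position: [0.5733, 0.0681, 0.0643]
tool_rot: [3.141, -0.001, 0.287]
wrist_force: [-3.2, -0.5, 11.2]
opening: 0.0
grip_force: 5.6
```

Call:
play_rows --commands '[{"offset": [0,0,0.04],"rotation": [0,0,0]},{"offset": [0,0,0.04],"rotation": [0,0,0]},{"offset": [0,0,0.04],"rotation": [0,0,0]},{"offset": [0,0,0.04],"rotation": [0,0,0]}]'

```text
time_s: 17.98
position: [0.5733, 0.0681, 0.0629]
tool_rot: [3.141, -0.001, 0.287]
wrist_force: [-3.5, -0.7, 12.3]
opening: 0.0002
grip_force: 6.0
```

Call:
play_rows --commands '[{"offset": [0,0,0.04],"rotation": [0,0,0]},{"offset": [0,0,0.04],"rotation": [0,0,0]},{"offset": [0,0,0.04],"rotation": [0,0,0]},{"offset": [0,0,0.04],"rotation": [0,0,0]}]'

```text
time_s: 18.48
position: [0.5733, 0.0681, 0.0613]
tool_rot: [3.141, -0.001, 0.287]
wrist_force: [-2.5, -1.8, 12.3]
opening: -0.0002
grip_force: 6.1
```

Call:
play_rows --commands '[{"offset": [0,0,0.04],"rotation": [0,0,0]},{"offset": [0,0,0.04],"rotation": [0,0,0]},{"offset": [0,0,0.04],"rotation": [0,0,0]},{"offset": [0,0,0.04],"rotation": [0,0,0]}]'

```text
time_s: 18.98
position: [0.5733, 0.0682, 0.0597]
tool_rot: [3.141, -0.001, 0.287]
wrist_force: [-4.0, 0.0, 11.9]
opening: -0.0001
grip_force: 6.1
```

The force holds steady near 12 N, so the pin is sliding. I'll keep this pace.

Call:
play_rows --commands '[{"offset": [0,0,0.04],"rotation": [0,0,0]},{"offset": [0,0,0.04],"rotation": [0,0,0]},{"offset": [0,0,0.04],"rotation": [0,0,0]},{"offset": [0,0,0.04],"rotation": [0,0,0]},{"offset": [0,0,0.04],"rotation": [0,0,0]},{"offset": [0,0,0.04],"rotation": [0,0,0]}]'

```text
time_s: 19.73
position: [0.5733, 0.0681, 0.0573]
tool_rot: [3.141, -0.001, 0.287]
wrist_force: [-3.4, 0.0, 12.8]
opening: 0.0001
grip_force: 6.1
```

Call:
play_rows --commands '[{"offset": [0,0,0.04],"rotation": [0,0,0]},{"offset": [0,0,0.04],"rotation": [0,0,0]},{"offset": [0,0,0.04],"rotation": [0,0,0]},{"offset": [0,0,0.04],"rotation": [0,0,0]}]'

```text
time_s: 20.23
position: [0.5733, 0.0681, 0.0557]
tool_rot: [3.141, -0.001, 0.287]
wrist_force: [-3.7, -1.3, 11.6]
opening: 0.0001
grip_force: 6.0
```

Now at 2 mm/s, to meet the stop softly.

Call:
play_rows --commands '[{"offset": [0,0,0.03],"rotation": [0,0,0]},{"offset": [0,0,0.03],"rotation": [0,0,0]},{"offset": [0,0,0.03],"rotation": [0,0,0]},{"offset": [0,0,0.03],"rotation": [0,0,0]}]'

```text
time_s: 20.72
position: [0.5733, 0.0681, 0.0545]
tool_rot: [3.141, -0.001, 0.287]
wrist_force: [-3.6, -0.2, 12.4]
opening: -0.0005
grip_force: 6.0
```

Call:
play_rows --commands '[{"offset": [0,0,0.03],"rotation": [0,0,0]},{"offset": [0,0,0.03],"rotation": [0,0,0]},{"offset": [0,0,0.03],"rotation": [0,0,0]},{"offset": [0,0,0.03],"rotation": [0,0,0]}]'

```text
time_s: 21.22
position: [0.5733, 0.0681, 0.0533]
tool_rot: [3.141, -0.001, 0.287]
wrist_force: [-3.7, 0.1, 11.6]
opening: -0.0003
grip_force: 6.0
```

Call:
play_rows --commands '[{"offset": [0,0,0.03],"rotation": [0,0,0]},{"offset": [0,0,0.03],"rotation": [0,0,0]},{"offset": [0,0,0.03],"rotation": [0,0,0]}]'

```text
time_s: 21.6
position: [0.5733, 0.0682, 0.0524]
tool_rot: [3.141, -0.001, 0.287]
wrist_force: [-3.5, -0.8, 11.1]
opening: -0.0
grip_force: 6.0
```

Call:
play_rows --commands '[{"offset": [0,0,0.03],"rotation": [0,0,0]},{"offset": [0,0,0.03],"rotation": [0,0,0]},{"offset": [0,0,0.03],"rotation": [0,0,0]}]'

```text
time_s: 21.98
position: [0.5733, 0.0682, 0.0515]
tool_rot: [3.141, -0.001, 0.287]
wrist_force: [-3.1, 0.0, 11.5]
opening: -0.0004
grip_force: 6.0
```

Call:
play_rows --commands '[{"offset": [0,0,0.03],"rotation": [0,0,0]},{"offset": [0,0,0.03],"rotation": [0,0,0]}]'

```text
time_s: 22.22
position: [0.5733, 0.0682, 0.0509]
tool_rot: [3.141, -0.001, 0.287]
wrist_force: [-3.4, 0.2, 12.9]
opening: 0.0001
grip_force: 6.4
```

Call:
play_rows --commands '[{"offset": [0,0,0.03],"rotation": [0,0,0]},{"offset": [0,0,0.03],"rotation": [0,0,0]}]'

```text
time_s: 22.48
position: [0.5733, 0.0681, 0.0504]
tool_rot: [3.141, -0.001, 0.287]
wrist_force: [-3.7, -0.6, 13.6]
opening: -0.0001
grip_force: 6.7
```

Call:
play_rows --commands '[{"offset": [0,0,0.03],"rotation": [0,0,0]},{"offset": [0,0,0],"rotation": [0,0,0]}]'

```text
time_s: 22.72
position: [0.5733, 0.0681, 0.0502]
tool_rot: [3.141, -0.001, 0.287]
wrist_force: [-4.5, -0.8, 13.1]
opening: 0.0002
grip_force: 6.8
```

The force is now climbing at the gasket's own stiffness, so the pin is on its stop. I'll back off gently and look.

Call:
play_rows --commands '[{"offset": [0,0,-0.2],"rotation": [0,0,0]},{"offset": [0,0,-0.2],"rotation": [0,0,0]},{"offset": [0,0,-0.2],"rotation": [0,0,0]},{"offset": [0,0,-0.2],"rotation": [0,0,0]},{"offset": [0,0,-0.3],"rotation": [0,0,0]},{"offset": [0,0,-1],"rotation": [0,0,0]},{"offset": [0,0,-3],"rotation": [0,0,0]},{"offset": [0,0,-4],"rotation": [0,0,0]},{"offset": [0,0,0],"rotation": [0,0,0]},{"offset": [0,0,0],"rotation": [0,0,0]}]'

```text
time_s: 23.98
position: [0.5727, 0.0681, 0.1393]
tool_rot: [-3.142, 0.001, 0.287]
wrist_force: [0.3, 0.0, -0.8]
opening: -0.0001
grip_force: 0.0
```

Run:
```python
from workcell import robot
from h import *
s=robot.snapshot("wrist");q=robot.snapshot("side");st=robot.state()
print(st["time_s"],st["position"],st["wrist_force"])
for c,a,wh in blobs(s["color"],110,300,4000,(240,100,400,350)):
    p=ray(s,c,.0575);print(c.round(1),a,wh,p.round(4))
p=q["intrinsics"]@(q["R"]@np.array([.573,.068,.06])+q["t"]);u,v=(p[:2]/p[2]).astype(int)
c=cv2.resize(q["color"][v-40:v+40,u-40:u+40],(480,480),interpolation=2)
w=cv2.resize(s["color"][130:370,240:400],(320,480))
cv2.imwrite("pics/w7.png",np.hstack([w,c]))
```

```text
24.075 [0.57227483 0.06804057 0.13839834] [-0.52192044 -0.39898228 -0.10717114]
[308.8 126.1] 1295 [43 46] [0.6477 0.0971 0.0575]
[319.4 246.6] 1160 [39 38] [0.573  0.0681 0.0575]
```

View pics/w7.png

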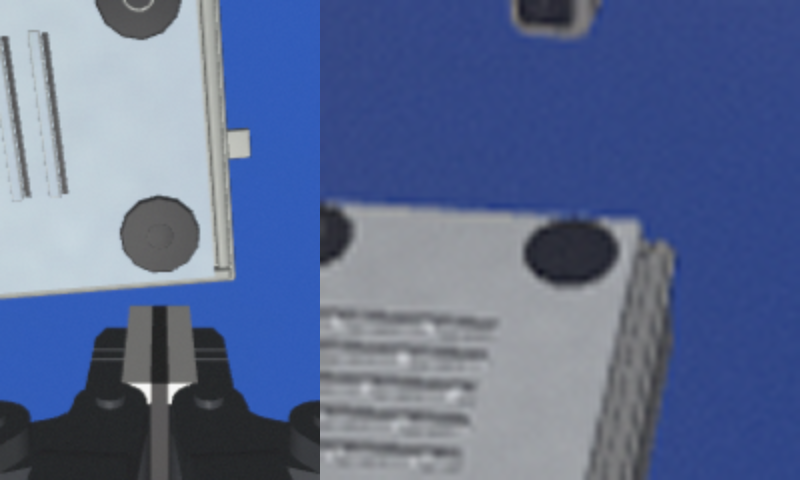

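The pin is flush, the flange sits flat at (.5730,.0681), and the cover is back at its height.

```bash
python3 -c "
from workcell import robot
print(robot.finish_job())"
```

```text
the job is handed in; nothing more can be done
None
```

The rivet is seated in the empty hole with its pin pressed flush, and the job is handed in at about 24 s of the 45 s limit; readings during the press peaked at about 14 N, and the hand-in gave no verdict.

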